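# Stroke the spring contacts of a test bar in the vise

## Task

Check that the spring contacts of the test bar clamped in the vise move freely: run the fingertips lightly along the row of five brass plungers, starting at the end with the round terminal post and going towards the flat square lug, so that each plunger in turn dips clearly, though none is pushed all the way down. Then draw back and leave all five plungers sprung up; do not pick up anything, and leave the pliers, magnifier and chip tube where they lie.

Things in the scene. Friction and masses are not known exactly. Their poses are not given: they have to be found in the camera images.
- block: the test bar: a dark wooden bar 250 x 36 x 45 mm (long, thick, high) clamped firmly in the vise jaws, its long axis level. Origin: centre of its underside; x across the bar, y along its length, z up. It does not move. Its top is 150 mm above the desk. The vise jaws (76 mm wide, at the middle of the bar) end 20 mm below the bar's top
- post: round steel terminal post, 18 mm wide and 22 mm high, on the bar's top near one end, in line with the row, 34 mm beyond the nearest plunger's axis: the row starts at this end. Origin: centre of its foot, at the bar's top. Fixed
- lug: flat square steel lug, 22 x 22 mm and 5 mm high with its rivet, on the bar's top near the other end, 34 mm beyond the nearest plunger's axis. Origin: centre of its underside. Fixed. Post and lug change ends from start to start
- end_left (a point): point on the bar's top at its +y end, where either the post or the lug stands
- end_right (a point): the same at its -y end
- pin1_top (a point): centre of the top of plunger 1 (1 is nearest the bar's +y end, 5 nearest its -y end): brass spring plunger with a shallow conical head 30 mm wide, its flank sloping about 30 degrees down from a 6 mm tip to a rim 6 mm lower, so that a fingertip moving level rides over it. Up, its tip stands 17 mm above the bar's top; the plungers' axes are 38 mm apart in a straight row
- pin1 (a joint): dip of plunger 1: 0 up, 0.010 m all the way down; a spring pushes it back up (about 1 N at first, 4 N fully down). A dip of 2 mm is felt as dipped; half-way, about 4 mm, is a good stroke
- pin2_top (a point): centre of the top of plunger 2 (1 is nearest the bar's +y end, 5 nearest its -y end): brass spring plunger with a shallow conical head 30 mm wide, its flank sloping about 30 degrees down from a 6 mm tip to a rim 6 mm lower, so that a fingertip moving level rides over it. Up, its tip stands 17 mm above the bar's top; the plungers' axes are 38 mm apart in a straight row
- pin2 (a joint): dip of plunger 2: 0 up, 0.010 m all the way down; a spring pushes it back up (about 1 N at first, 4 N fully down). A dip of 2 mm is felt as dipped; half-way, about 4 mm, is a good stroke
- pin3_top (a point): centre of the top of plunger 3 (1 is nearest the bar's +y end, 5 nearest its -y end): brass spring plunger with a shallow conical head 30 mm wide, its flank sloping about 30 degrees down from a 6 mm tip to a rim 6 mm lower, so that a fingertip moving level rides over it. Up, its tip stands 17 mm above the bar's top; the plungers' axes are 38 mm apart in a straight row
- pin3 (a joint): dip of plunger 3: 0 up, 0.010 m all the way down; a spring pushes it back up (about 1 N at first, 4 N fully down). A dip of 2 mm is felt as dipped; half-way, about 4 mm, is a good stroke
- pin4_top (a point): centre of the top of plunger 4 (1 is nearest the bar's +y end, 5 nearest its -y end): brass spring plunger with a shallow conical head 30 mm wide, its flank sloping about 30 degrees down from a 6 mm tip to a rim 6 mm lower, so that a fingertip moving level rides over it. Up, its tip stands 17 mm above the bar's top; the plungers' axes are 38 mm apart in a straight row
- pin4 (a joint): dip of plunger 4: 0 up, 0.010 m all the way down; a spring pushes it back up (about 1 N at first, 4 N fully down). A dip of 2 mm is felt as dipped; half-way, about 4 mm, is a good stroke
- pin5_top (a point): centre of the top of plunger 5 (1 is nearest the bar's +y end, 5 nearest its -y end): brass spring plunger with a shallow conical head 30 mm wide, its flank sloping about 30 degrees down from a 6 mm tip to a rim 6 mm lower, so that a fingertip moving level rides over it. Up, its tip stands 17 mm above the bar's top; the plungers' axes are 38 mm apart in a straight row
- pin5 (a joint): dip of plunger 5: 0 up, 0.010 m all the way down; a spring pushes it back up (about 1 N at first, 4 N fully down). A dip of 2 mm is felt as dipped; half-way, about 4 mm, is a good stroke
- plier: bent-nose pliers lying flat on the desk, 190 x 65 x 16 mm, yellow grips, loose. Origin near the rivet, on the desk; x towards the nose
- magnifier: glass magnifier in a brass ring 72 mm wide, 13 mm high, wooden handle towards its -x, 170 mm long in all, lying flat, loose. Origin: centre of the ring's underside
- tube: translucent pink chip tube, 14 x 260 x 10 mm, lying flat between the robot and the vise, loose. Origin: centre of its underside; y along it

How it is judged:
By the outcome, as a careful person would: the job done as asked, in the order asked, and still so for the second after the job is handed in, with the robot touching nothing.
It also fails if it takes over 42 s, if anything falls off the work surface, if the arm or the gripper's body presses on something with over 40 N, if the wrist force passes 120 N, or if a joint passes its speed limit or range.

## Robot

A 7-joint arm with a two-finger parallel gripper is mounted at the origin on the work surface. World frame = base frame: x ahead of the robot, y to its left, z up, the work surface at z = 0. Lengths are in m, angles in rad, forces in N, time in s.
With the tool pointing down it reaches from about 0.425 to 0.875 m from the base axis. Payload 4.7 kg.
Tool frame: the origin (TCP) lies where the fingers leave the gripper's body, on its centre line; the fingertips stand 70 mm ahead of it and the grasp point (between the pads) lies 51 mm ahead of it; z points along the fingers, y is the line along which they close (so a half turn about z gives the same grasp; the last joint's range is limited). The gripper opens to 87 mm and grips with 3 to 60 N. Pads are 19 mm wide; open, the fingers measure 117 mm over their backs; the gripper's body (75 mm by 190 mm) begins 51 mm behind the grasp point.
Start: joints at [-1.135, 0.321, -0.07, 1.45, 0.023, 1.371, -0.057], TCP at [0.266, 0.593, 0.292] pointing down, gripper open.
Joint ranges: [-2.86, 2.86], [-0.3, 2.09], [-1.38, 1.24], [0.06, 2.45], [-1.56, 4.7], [0.09, 2.05], [-2.69, 2.69]. Speed limits (rad/s): [2.57, 2.57, 3.14, 3.14, 3.14, 3.14, 3.14].

## Interface

Orientations are given as a rotation vector (axis times angle).
In Python, from bench import ctrl gives the robot as it stands.
- The arm moves only by the tool play_rows, never from a script. Its argument "increments" is a list that holds one entry, the list of rows, each a list of 7 numbers: the shift along the tool's x, y, z as a fraction of full scale, then the turn, a rotation vector about the tool's x, y, z as a fraction of full scale, then the gripper command: -1 is shut, 1 is fully open, values between are in proportion. A call has 1 to 8 rows; each row is the pose to reach, as a shift and turn from the pose commanded when the call began, along the tool's axes at that moment; what a row does not reach only later rows make up. Full scale, the value 1, is 0.1 m for a shift and 90 degrees for a turn. A row lasts 1/10 s, in which the tool goes at most 50 mm and 8.59 degrees, less where a joint would pass 70% of its speed; a pose out of reach is approached as far as the arm can. A call with a number of a shift or a turn outside -1 to 1 is refused whole. A call with a gripper value outside its range is refused whole. The fingers move at their own pace and stop on an object; "squeeze" is the grip in N (left out, the last holds). Time passes only in rows, so rows that repeat a pose let the fingers close. It gives the time, the measured TCP pose, the force, the opening and the grip force at its end, in the units of the state.
- ctrl.get_state(): the state, without advancing time (a new reading comes with each control period).
- ctrl.get_image(name): name is "scene" or "top" or "wrist"; returns the picture (420x560x3 uint8, red, green, blue); there is no depth.
- ctrl.get_calibration(name): a dict with "vertical_fov" (degrees; the focal length in pixels is half the picture's height over the tangent of half this angle, whatever the lens; pixels are square), "cx", "cy" (the principal point, pixels), "dist_coeffs" ([k1, k2, p1, p2, k3] as OpenCV has them; the pictures are not rectified), "R" (3x3) and "t" (3): a world point X has camera coordinates R X + t; the wrist camera has in their place "T_tool_cam" (4x4, takes a point from camera to tool coordinates, whose origin is the TCP and whose axes are the flange's). Camera axes: x right, y down, z forward; pixel columns grow to the right and rows downward; lengths in m; the calibration is good to about 2 mm. A picture is of the moment at which its call begins: read the wrist's pose just before it. get_calibration takes no time and is no camera call.
- ctrl.close_job(): hands the job in; it is judged then, once.
The state is a dict: "time": time; "joint_positions": joint angles; "qd": joint speeds; "joint_torque": joint torques, N m; "position": TCP position; "tool_rot": TCP orientation; "ft_force": force on the tool from outside, world axes, zero at the start; "torque": the same for the moment, N m; "grip_width": opening from 0.0 (shut) to 1.0 (fully open); "grip_force": force on a finger pad.
Only numpy, scipy, OpenCV 4.12 (cv2) and the standard library are available. Lean on these libraries where they do the work, as an engineer would, in place of code of your own. Each camera call takes 0.05 s, during which the arm holds its last target. There are 200 camera calls.

## Working session

There is one attempt and no reset: what is moved stays moved. The work goes in short steps, Python scripts to look and compute and a tool call to move; the robot and the scene stay as the last step left them, time stands still between calls to the robot, and variables do not carry over. Pictures are saved under pics/ and viewed, at most 10 in all, crops included, and the job is handed in when it is done.

Besides the shell and the picture viewer there is one more tool, called as a command line: name --argument value ..., lists and objects as JSON in quotes. play_rows: Moves the arm, as the interface text tells. Shift numbers are shares of 0.1 m and turn numbers shares of 90 degrees, none past 1 either way. Its arguments: {"type":"object","properties":{"increments":{"type":"array"},"squeeze":{"type":"number"}},"required":["increments"]}

```bash
mkdir -p pics; python3 - <<'E'
from bench import ctrl
import cv2,numpy as np
np.set_printoptions(precision=4,suppress=True)
s=ctrl.get_state();print({k:np.round(v,4) for k,v in s.items()})
for n in("top","scene","wrist"):
    im=ctrl.get_image(n);cv2.imwrite(f"pics/{n}0.png",im[:,:,::-1]);print(n,ctrl.get_calibration(n))
E
```

```text
{'time': np.float64(0.0), 'joint_positions': array([-1.1349,  0.3218, -0.0701,  1.4517,  0.0226,  1.3708, -0.0569]), 'qd': array([ 0.0001,  0.0012, -0.0006,  0.0009,  0.0011, -0.    ,  0.0007]), 'joint_torque': array([  0.0003, -49.1291,  -0.4035, -31.2533,  -0.0639,   0.0439,
         0.0002]), 'position': array([0.266 , 0.5926, 0.2911]), 'tool_rot': array([-0.6575, -3.0717,  0.003 ]), 'ft_force': array([-0.4941,  0.1078,  0.1363]), 'torque': array([ 0.0111, -0.029 ,  0.0508]), 'grip_force': np.float64(0.0), 'grip_width': np.float64(1.0017)}
top {'vertical_fov': 46.740103641450126, 'cx': 281.35760846544844, 'cy': 206.93517214819215, 'dist_coeffs': array([-0.0403,  0.    ,  0.    ,  0.    ,  0.    ]), 'R': array([[-0.0218, -0.9992, -0.0334],
       [-0.9982,  0.0236, -0.0547],
       [ 0.0555,  0.0322, -0.9979]]), 't': array([0.0815, 0.4812, 1.1336])}
scene {'vertical_fov': 43.74857428315126, 'cx': 281.99941425387016, 'cy': 209.6307998064899, 'dist_coeffs': array([-0.2038,  0.    ,  0.    ,  0.    ,  0.    ]), 'R': array([[ 0.7181,  0.6959,  0.0047],
       [ 0.558 , -0.5717, -0.6014],
       [-0.4158,  0.4345, -0.7989]]), 't': array([-0.3974, -0.1769,  1.1833])}
wrist {'vertical_fov': 61.87979866218802, 'cx': 281.59071992143265, 'cy': 208.6218826802971, 'dist_coeffs': array([-0.0575,  0.    ,  0.    ,  0.    ,  0.    ]), 'T_tool_cam': array([[-0.0006, -0.9661, -0.2582,  0.0703],
       [ 1.    , -0.0004, -0.0009,  0.0011],
       [ 0.0007, -0.2582,  0.9661, -0.0924],
       [ 0.    ,  0.    ,  0.    ,  1.    ]])}
```

View pics/top0.png

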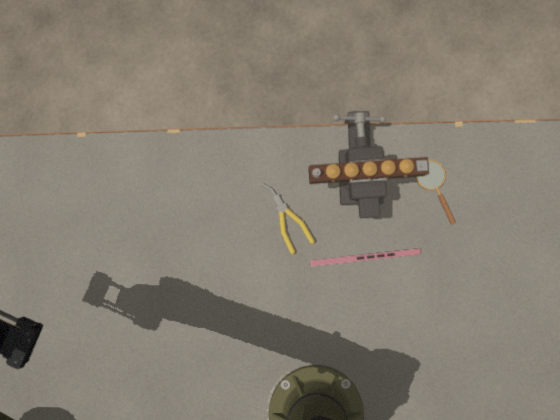

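View pics/scene0.png

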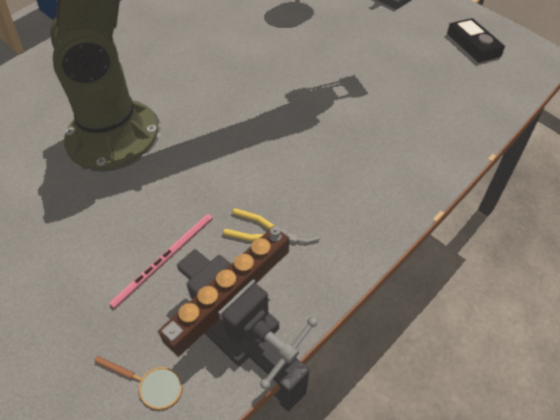

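The round post is at the left of the top view (317,172), which is the +y end, and the square lug is at (422,167), the −y end. The scene view agrees, with the post at (275,233) and the lug at (172,329). So the run goes from pin 1 to pin 5.

```bash
cat > h.py <<'E'
from bench import ctrl
import cv2,numpy as np
from scipy.spatial.transform import Rotation as Ro
np.set_printoptions(precision=4,suppress=True)
def cam(n,st=None):
    c=ctrl.get_calibration(n);f=210/np.tan(np.radians(c["vertical_fov"])/2)
    K=np.array([[f,0,c["cx"]],[0,f,c["cy"]],[0,0,1]])
    if n=="wrist":
        T=np.eye(4);T[:3,:3]=Ro.from_rotvec(st["tool_rot"]).as_matrix();T[:3,3]=st["position"]
        M=np.linalg.inv(T@c["T_tool_cam"]);return K,c["dist_coeffs"],M[:3,:3],M[:3,3]
    return K,c["dist_coeffs"],c["R"],c["t"]
def cast(px,z,C):
    K,d,R,t=C;u=cv2.undistortPoints(np.array(px,float).reshape(-1,1,2),K,d)[:,0]
    r=np.c_[u,np.ones(len(u))]@R;o=-R.T@t
    return o+r*((z-o[2])/r[:,2])[:,None]
def brass(im,lo=60):
    h=cv2.cvtColor(im,cv2.COLOR_RGB2HSV);m=cv2.inRange(h,(8,130,110),(25,255,255))
    m=cv2.morphologyEx(m,cv2.MORPH_OPEN,np.ones((5,5)))
    n,_,s,c=cv2.connectedComponentsWithStats(m);k=[i for i in range(1,n) if s[i,4]>lo];return s[k],c[k]
E
python3 - <<'E'
from h import *
for n in("top","scene"):
    im=cv2.imread(f"pics/{n}0.png")[:,:,::-1].copy();s,c=brass(im)
    P=cast(c,.163,cam(n))
    for a,b,p in zip(s,c,P):print(n,a,b,p)
E
```

```text
top [381 161  14  13 159] [387.522  167.2642] [ 0.5511 -0.1542  0.163 ]
top [362 162  15  14 178] [369.264 168.382] [ 0.5497 -0.1167  0.163 ]
top [347 164  11  13 122] [352.0656 169.4344] [ 0.5484 -0.0814  0.163 ]
top [401 165  11   8  70] [406.2857 168.7571] [ 0.5471 -0.1926  0.163 ]
top [331 166   7  12  70] [334.0714 171.5714] [ 0.545  -0.0443  0.163 ]
scene [225 230  45  24 423] [252.2199 241.0331] [ 0.5327 -0.0463  0.163 ]
scene [235 254  18  16 238] [243.7185 261.8613] [ 0.5507 -0.0816  0.163 ]
scene [217 270  19  17 268] [226.1007 278.1455] [ 0.5526 -0.1194  0.163 ]
scene [198 286  20  18 290] [207.7759 294.7724] [ 0.554  -0.1571  0.163 ]
scene [179 304  20  18 299] [188.7893 312.3144] [ 0.5559 -0.1953  0.163 ]
```

```bash
cat >> h.py <<'E'
def plan(way,yaw_dir=(-.04,.999),p=None,R=None):
    """numbers for each waypoint in turn, relative to pose at its call's start; the turn is finished in the first calls"""
    s=ctrl.get_state()
    p=np.array(s["position"]) if p is None else np.array(p);R=Ro.from_rotvec(s["tool_rot"]) if R is None else R
    x=np.array([*yaw_dir,0]);x/=np.linalg.norm(x);z=np.array([0,0,-1.]);G=Ro.from_matrix(np.c_[x,np.cross(z,x),z])
    n=len(way)
    for i,w in enumerate(way):
        w=np.array(w);v=(R.inv()*G).as_rotvec()/(n-i)
        print(w,"shift",R.inv().apply(w-p)/.1,"turn",v/(np.pi/2))
        R=R*Ro.from_rotvec(v);p=w
E
python3 - <<'E'
from h import *
plan([(.34,.51,.31),(.41,.42,.33),(.46,.33,.35),(.50,.24,.36),(.53,.15,.36),(.54,.06,.36),(.55,-.03,.36),(.55,-.115,.36)])
E
```

```text
[0.34 0.51 0.31] shift [-1.0137 -0.4524 -0.1852] turn [-0.0001  0.0001  0.0883]
[0.41 0.42 0.33] shift [-1.0713 -0.3905 -0.1993] turn [-0.0001  0.0001  0.0883]
[0.46 0.33 0.35] shift [-0.9619 -0.3674 -0.1994] turn [-0.0001  0.0001  0.0883]
[0.5  0.24 0.36] shift [-0.9365 -0.3051 -0.0995] turn [-0.0001  0.0001  0.0883]
[0.53 0.15 0.36] shift [-0.9136 -0.2556  0.0004] turn [-0.0001  0.0001  0.0883]
[0.54 0.06 0.36] shift [-0.8521 -0.3064  0.0003] turn [-0.0001  0.0001  0.0883]
[ 0.55 -0.03  0.36] shift [-0.8863 -0.1858  0.0002] turn [-0.0001  0.0001  0.0883]
[ 0.55  -0.115  0.36 ] shift [-0.8365 -0.151   0.0001] turn [-0.0001  0.0001  0.0883]
```

play_rows --increments '[[[-0.3,-0.15,-0.06,0,0,0.03,-1],[-0.65,-0.3,-0.12,0,0,0.06,-1],[-1,-0.45,-0.19,0,0,0.088,-1]]]'

```text
time: 0.45
position: [0.3393, 0.51, 0.3108]
tool_rot: [-0.869, -3.019, 0.002]
ft_force: [0.2, 0.1, -0.6]
grip_width: 0.812
grip_force: 0.0
```

play_rows --increments '[[[-0.35,-0.13,-0.06,0,0,0.03,-1],[-0.7,-0.26,-0.12,0,0,0.06,-1],[-1,-0.39,-0.2,0,0,0.088,-1]]]'

```text
time: 0.75
position: [0.4042, 0.4228, 0.331]
tool_rot: [1.079, 2.95, -0.002]
ft_force: [-0.7, 0.1, 0.6]
grip_width: 0.539
grip_force: 0.0
```

play_rows --increments '[[[-0.33,-0.12,-0.06,0,0,0.03,-1],[-0.66,-0.24,-0.12,0,0,0.06,-1],[-1,-0.37,-0.2,0,0,0.088,-1]]]'

```text
time: 1.05
position: [0.456, 0.3309, 0.351]
tool_rot: [-1.278, -2.869, 0.001]
ft_force: [0.4, 0.3, 0.1]
grip_width: 0.261
grip_force: 0.0
```

play_rows --increments '[[[-0.33,-0.1,-0.03,0,0,0.03,-1],[-0.66,-0.2,-0.06,0,0,0.06,-1],[-0.98,-0.3,-0.1,0,0,0.088,-1]]]'

```text
time: 1.35
position: [0.4995, 0.2378, 0.3611]
tool_rot: [-1.474, -2.774, 0.001]
ft_force: [1.0, -0.6, -0.7]
grip_width: 0.028
grip_force: 0.0
```

```bash
python3 - <<'E'
from h import *
s=ctrl.get_state();print(s["time"],s["position"],s["tool_rot"],s["joint_positions"])
plan([(.53,.15,.36),(.54,.06,.36),(.55,-.03,.36),(.55,-.115,.36)])
E
```

```text
1.35 [0.4995 0.2378 0.3611] [-1.4741 -2.774   0.0005] [-0.7196  0.0866  0.2445  1.5955 -0.021   1.4625  0.1203]
[0.53 0.15 0.36] shift [-0.8982 -0.2388  0.0112] turn [-0.0001  0.      0.0882]
[0.54 0.06 0.36] shift [-0.8522 -0.3061  0.0001] turn [-0.0001  0.      0.0882]
[ 0.55 -0.03  0.36] shift [-0.8863 -0.1855  0.    ] turn [-0.0001  0.      0.0882]
[ 0.55  -0.115  0.36 ] shift [-0.8365 -0.1509  0.    ] turn [-0.0001  0.      0.0882]
```

play_rows --increments '[[[-0.3,-0.08,0,0,0,0.03,-1],[-0.6,-0.16,0,0,0,0.06,-1],[-0.9,-0.24,0.01,0,0,0.088,-1]]]'

```text
time: 1.65
position: [0.53, 0.1499, 0.3601]
tool_rot: [-1.663, -2.665, -0.0]
ft_force: [0.5, 0.1, 0.1]
grip_width: 0.004
grip_force: 0.0
```

play_rows --increments '[[[-0.3,-0.1,0,0,0,0.03,-1],[-0.6,-0.2,0,0,0,0.06,-1],[-0.85,-0.31,0,0,0,0.088,-1]]]'

```text
time: 1.95
position: [0.5395, 0.0588, 0.36]
tool_rot: [-1.845, -2.543, 0.001]
ft_force: [-0.4, 0.4, 0.6]
grip_width: 0.002
grip_force: 0.0
```

play_rows --increments '[[[-0.3,-0.06,0,0,0,0.03,-1],[-0.6,-0.12,0,0,0,0.06,-1],[-0.89,-0.19,0,0,0,0.088,-1]]]'

```text
time: 2.25
position: [0.5492, -0.0308, 0.3602]
tool_rot: [-2.015, -2.41, -0.0]
ft_force: [-0.2, 0.6, 0.1]
grip_width: 0.008
grip_force: 0.0
```

play_rows --increments '[[[-0.3,-0.05,0,0,0,0.03,-1],[-0.6,-0.1,0,0,0,0.06,-1],[-0.84,-0.15,0,0,0,0.088,-1],[-0.84,-0.15,0,0,0,0.088,-1],[-0.84,-0.15,0,0,0,0.088,-1]]]'

```text
time: 2.75
position: [0.5497, -0.1145, 0.3602]
tool_rot: [-2.174, -2.267, -0.001]
ft_force: [1.0, 0.7, 0.2]
grip_width: 0.004
grip_force: 0.0
```

```bash
python3 - <<'E'
from h import *
s=ctrl.get_state();print(s["time"],s["position"],s["tool_rot"],s["joint_positions"],s["ft_force"])
im=ctrl.get_image("wrist");cv2.imwrite("pics/w1.png",im[:,:,::-1])
st,c=brass(im,200)
for a,b,p in zip(st,c,cast(c,.164,cam("wrist",s))):print(a,b,p)
E
```

```text
2.75 [ 0.5497 -0.1145  0.3602] [-2.1739 -2.267  -0.001 ] [-0.3585  0.1097  0.5671  1.5876 -0.0601  1.4619  0.2544] [1.0457 0.7122 0.1986]
[181  14  40   7 205] [200.8293  17.1463] [0.483  0.0273 0.164 ]
[ 260   53   44  191 6666] [282.4977 152.8054] [ 0.5492 -0.073   0.164 ]
[259 261   7  57 297] [262.0741 288.9899] [ 0.5358 -0.1968  0.164 ]
[  59  330  376   20 5236] [262.6543 339.9777] [ 0.5377 -0.2511  0.164 ]
```

View pics/w1.png

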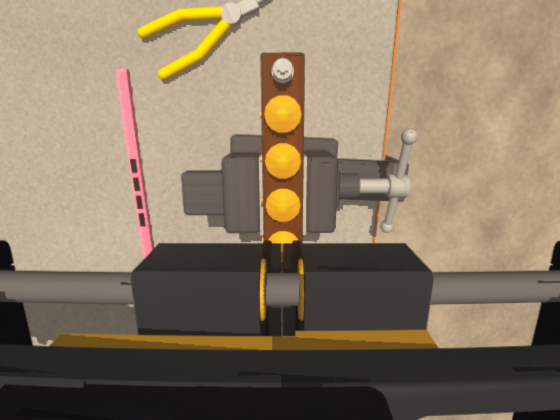

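The wrist view shows the post at (282,70) and pins 1–3 at (282,114), (282,161) and (282,206). The bar runs parallel to the tool's x axis and sits centred under the fingers. I'll refine the positions with circles fitted to the heads.

```bash
python3 - <<'E'
from h import *
s=ctrl.get_state()
im=cv2.imread("pics/w1.png")[:,:,::-1].copy()
h=cv2.cvtColor(im,cv2.COLOR_RGB2HSV);m=cv2.inRange(h,(12,150,150),(28,255,255));m=cv2.morphologyEx(m,cv2.MORPH_OPEN,np.ones((9,9)))
C=cam("wrist",s)
for k in cv2.findContours(m[:230],0,2)[0]:
    if cv2.contourArea(k)>500:
        x,y,w,hh=cv2.boundingRect(k);c=[[x+(w-1)/2,y+(hh-1)/2]]
        print((x,y,w,hh),c,"rim",cast(c,.161,C)[0],"mec",cv2.minEnclosingCircle(k))
print("post",cast([[282.5,70]],.172,C))
E
```

```text
(266, 188, 34, 34) [[282.5, 204.5]] rim [ 0.5513 -0.1162  0.161 ] mec ((282.68182373046875, 204.5), 17.565202713012695)
(265, 143, 36, 35) [[282.5, 160.0]] rim [ 0.5496 -0.0781  0.161 ] mec ((282.4460754394531, 160.1372528076172), 18.32645034790039)
(265, 95, 36, 38) [[282.5, 113.5]] rim [ 0.548  -0.0406  0.161 ] mec ((282.5, 113.20270538330078), 19.328535079956055)
post [[ 0.5465 -0.0086  0.172 ]]
```

```bash
python3 - <<'E'
from h import *
plan([(.5475,-.029,.270)],(-.043,.999))
plan([(.5475,-.029,.270),(.5475,-.029,.240)],(-.043,.999))
E
```

```text
[ 0.5475 -0.029   0.27  ] shift [0.8433 0.0127 0.9021] turn [-0.0001 -0.0007  0.0006]
[ 0.5475 -0.029   0.27  ] shift [0.8433 0.0127 0.9021] turn [-0.     -0.0004  0.0003]
[ 0.5475 -0.029   0.24  ] shift [-0.0002  0.      0.3   ] turn [-0.     -0.0004  0.0003]
```

play_rows --increments '[[[0.3,0,0.3,0,0,0,-1],[0.6,0.01,0.6,0,0,0,-1],[0.843,0.013,0.9,0,0,0,-1],[0.843,0.013,0.9,0,0,0,-1],[0.843,0.013,0.9,0,0,0,-1]]]'

```text
time: 3.3
position: [0.5474, -0.0283, 0.2699]
tool_rot: [-2.168, -2.272, 0.002]
ft_force: [-0.5, -0.2, 1.0]
grip_width: 0.006
grip_force: 0.0
```

```bash
python3 - <<'E'
from h import *
s=ctrl.get_state();print(s["position"],s["tool_rot"],s["ft_force"])
im=ctrl.get_image("wrist");sc=ctrl.get_image("scene")[190:370,120:340];sc=cv2.resize(sc,None,fx=2.3,fy=2.3)
o=np.zeros((420,560+sc.shape[1],3),np.uint8);o[:,:560]=im;o[:sc.shape[0],560:]=sc
cv2.imwrite("pics/h2.png",cv2.resize(o[:,:,::-1],(800,int(420*800/o.shape[1])),interpolation=cv2.INTER_AREA))
plan([(.5475,-.029,.240)],(-.043,.999))
E
```

```text
[ 0.5474 -0.0283  0.2699] [-2.1683 -2.2723  0.0016] [-0.5384 -0.2236  0.9793]
[ 0.5475 -0.029   0.24  ] shift [ 0.0161 -0.0074  0.3155] turn [ 0.0013  0.0002 -0.    ]
```

View pics/h2.png

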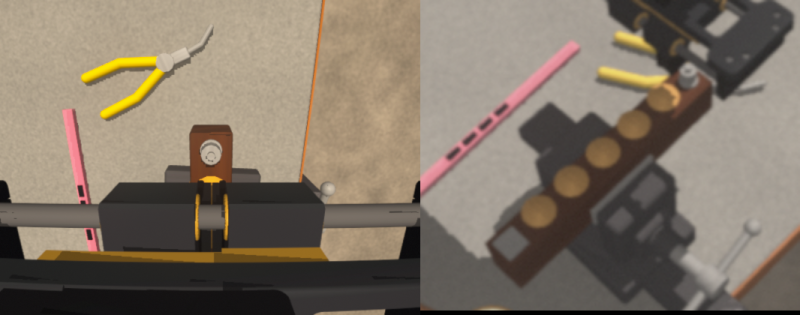

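The wrist view shows the post just ahead of the fingertips, with pin 1 partly under them. The scene view shows the fingers above pin 1 and the post. I'll check the pose noise before going down.

```bash
cat >> h.py <<'E'
def avg(n=10):
    L=[]
    for _ in range(n):
        s=ctrl.get_state();L.append(np.r_[s["position"],s["tool_rot"],s["ft_force"]]);ctrl.get_image("top")
    L=np.array(L);return L.mean(0),L.std(0)
E
python3 - <<'E'
from h import *
m,d=avg();print(m,d)
plan([(.5475,-.029,.240)],(-.043,.999),m[:3],Ro.from_rotvec(m[3:6]))
E
```

```text
[ 0.548  -0.0307  0.2712  2.1733  2.267   0.0019  0.1439 -0.0141 -0.0792] [0.0003 0.0003 0.0005 0.0005 0.0008 0.0008 0.2602 0.4005 0.4173]
[ 0.5475 -0.029   0.24  ] shift [ 0.0173 -0.0049  0.3118] turn [ 0.001  -0.     -0.0005]
```

play_rows --increments '[[[0.01,0,0.11,0,0,0,-1],[0.017,-0.005,0.22,0,0,0,-1],[0.017,-0.005,0.32,0,0,0,-1],[0.017,-0.005,0.32,0,0,0,-1],[0.017,-0.005,0.32,0,0,0,-1]]]'

```text
time: 4.4
position: [0.5468, -0.0283, 0.2378]
tool_rot: [-2.173, -2.268, 0.001]
ft_force: [0.2, -0.0, -0.2]
grip_width: 0.004
grip_force: 0.0
```

```bash
python3 - <<'E'
from h import *
m,d=avg();print(m,d)
plan([(.5475,-.029,.2345)],(-.043,.999),m[:3],Ro.from_rotvec(m[3:6]))
E
```

```text
[ 0.5471 -0.0284  0.2385  1.3036  1.3611  0.0007 -0.0116  0.0921  0.0443] [0.0001 0.     0.0003 1.7383 1.8149 0.0003 0.4016 0.5472 0.5347]
[ 0.5475 -0.029   0.2345] shift [ 0.0243 -0.026   0.0188] turn [0.5538 0.5775 0.0001]
```

play_rows --increments '[[[0,0.004,0.02,0,0,0,-1],[0,0.004,0.04,0,0,0,-1],[0,0.004,0.045,0,0,0,-1],[0,0.004,0.045,0,0,0,-1]]]'

```text
time: 5.3
position: [0.5476, -0.0283, 0.2339]
tool_rot: [2.173, 2.269, 0.0]
ft_force: [0.6, 0.1, 1.5]
grip_width: 0.008
grip_force: 0.7
```

```bash
python3 - <<'E'
from h import *
m,d=avg(12);print(m,d)
E
```

```text
[ 0.5475 -0.0283  0.2339  2.1728  2.2687  0.0004  0.4676 -0.0243  1.476 ] [0.     0.     0.     0.0001 0.     0.0001 0.4428 0.306  0.5655]
```

play_rows --increments '[[[-0.03,0,0.003,0,0,0,-1],[-0.06,0,0.006,0,0,0,-1],[-0.09,0,0.008,0,0,0,-1],[-0.12,0,0.01,0,0,0,-1],[-0.12,0,0.01,0,0,0,-1]]]'

```text
time: 6.4
position: [0.5479, -0.0411, 0.2328]
tool_rot: [2.174, 2.268, -0.0]
ft_force: [-0.1, 0.6, 2.7]
grip_width: 0.004
grip_force: 1.0
```

```bash
python3 - <<'E'
from h import *
m,d=avg(12);print(m,d)
s=ctrl.get_state();print(s["time"]);plan([(.5481,-.0405,.2328),(.5552,-.205,.2328)],(-.043,.999),m[:3])
sc=ctrl.get_image("scene")[190:370,120:340];cv2.imwrite("pics/s3.png",cv2.resize(sc[:,:,::-1],None,fx=3,fy=3))
E
```

```text
[ 0.5479 -0.0409  0.2328  2.1732  2.268  -0.0007 -0.3518 -1.1865  2.1806] [0.     0.0002 0.     0.0002 0.0002 0.0003 0.4972 0.8032 0.3551]
7.0
[ 0.5481 -0.0405  0.2328] shift [ 0.0038  0.002  -0.0001] turn [0.     0.0001 0.    ]
[ 0.5552 -0.205   0.2328] shift [-1.6465  0.0001  0.0002] turn [0.     0.0001 0.    ]
```

View pics/s3.png

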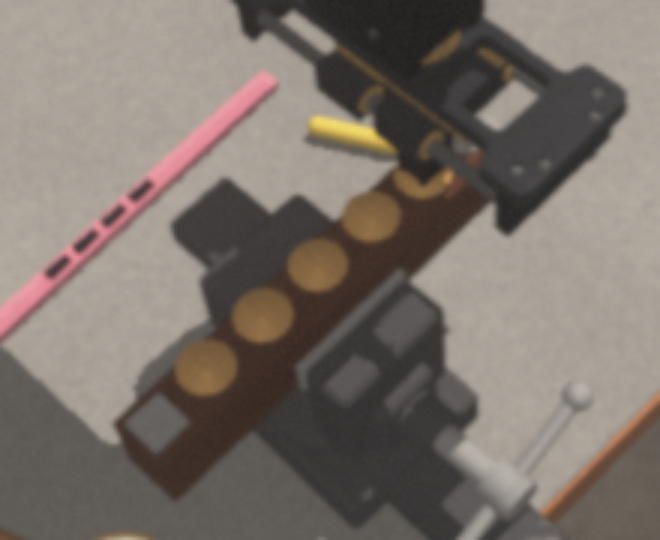

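Pin 1 is under the closed fingertips at about 2.2 N, which means a dip of roughly 4 mm. I'll sweep level from here, one pitch per call.

play_rows --increments '[[[-0.05,0,0,0,0,0,-1],[-0.1,0,0,0,0,0,-1],[-0.15,0,0,0,0,0,-1],[-0.2,0,0,0,0,0,-1],[-0.25,0,0,0,0,0,-1],[-0.3,0,0,0,0,0,-1],[-0.35,0,0,0,0,0,-1],[-0.38,0,0,0,0,0,-1]]]'

```text
time: 7.85
position: [0.5495, -0.0792, 0.2328]
tool_rot: [2.174, 2.268, -0.0]
ft_force: [-0.8, 1.0, 1.4]
grip_width: 0.002
grip_force: 1.0
```

```bash
python3 - <<'E'
from h import *
m,d=avg(6);print(m,d)
E
```

```text
[ 0.5495 -0.0794  0.2328  2.1734  2.2673 -0.001   0.0951 -0.6692  1.8866] [0.     0.0001 0.     0.0003 0.0003 0.0004 0.7988 0.9217 0.4   ]
```

Pin 2 reads about 1.9 N, so it is dipped. On to pin 3.

play_rows --increments '[[[-0.05,0,0,0,0,0,-1],[-0.1,0,0,0,0,0,-1],[-0.15,0,0,0,0,0,-1],[-0.2,0,0,0,0,0,-1],[-0.25,0,0,0,0,0,-1],[-0.3,0,0.002,0,0,0,-1],[-0.35,0,0.003,0,0,0,-1],[-0.38,0,0.003,0,0,0,-1]]]'

```text
time: 8.95
position: [0.5512, -0.1171, 0.2325]
tool_rot: [2.173, 2.268, -0.0]
ft_force: [-0.2, 0.6, 2.1]
grip_width: 0.004
grip_force: 1.0
```

```bash
python3 - <<'E'
from h import *
m,d=avg(6);print(m,d)
E
```

```text
[ 0.5512 -0.1173  0.2325  2.1734  2.2673 -0.001  -0.1487 -0.6496  1.8771] [0.     0.0001 0.     0.0004 0.0003 0.0004 0.3157 0.9262 0.3269]
```

play_rows --increments '[[[-0.05,0,0,0,0,0,-1],[-0.1,0,0,0,0,0,-1],[-0.15,0,0,0,0,0,-1],[-0.2,0,0,0,0,0,-1],[-0.25,0,0,0,0,0,-1],[-0.3,0,0,0,0,0,-1],[-0.35,0,0,0,0,0,-1],[-0.38,0,0,0,0,0,-1]]]'

```text
time: 10.05
position: [0.5528, -0.1551, 0.2325]
tool_rot: [2.174, 2.268, -0.0]
ft_force: [-0.6, 1.3, 2.9]
grip_width: 0.004
grip_force: 1.0
```

```bash
python3 - <<'E'
from h import *
m,d=avg(6);print(m,d)
E
```

```text
[ 0.5528 -0.1553  0.2325  2.1734  2.2672 -0.0011 -0.1145 -0.2949  2.3587] [0.     0.0001 0.     0.0004 0.0003 0.0004 0.3031 1.1269 0.5693]
```

play_rows --increments '[[[-0.05,0,0,0,0,0,-1],[-0.1,0,0,0,0,0,-1],[-0.15,0,0,0,0,0,-1],[-0.2,0,0,0,0,0,-1],[-0.25,0,0,0,0,0,-1],[-0.3,0,0,0,0,0,-1],[-0.35,0,0,0,0,0,-1],[-0.38,0,0,0,0,0,-1]]]'

```text
time: 11.15
position: [0.5544, -0.1931, 0.2325]
tool_rot: [2.174, 2.268, -0.0]
ft_force: [-0.0, 1.6, 1.9]
grip_width: 0.006
grip_force: 1.0
```

```bash
python3 - <<'E'
from h import *
m,d=avg(6);print(m,d)
E
```

```text
[ 0.5544 -0.1933  0.2326  2.1733  2.2671 -0.0011 -0.0024 -0.4992  2.32  ] [0.     0.0001 0.     0.0003 0.0003 0.0004 0.2503 1.169  0.3401]
```

All five dipped. I'll slide off pin 5 past the rim, then lift and draw back.

play_rows --increments '[[[-0.05,0,0,0,0,0,-1],[-0.1,0,0,0,0,0,-1],[-0.15,0,0,0,0,0,-1],[-0.2,0,0,0,0,0,-1],[-0.26,0,0,0,0,0,-1],[-0.3,0,-0.2,0,0,0,-1],[-0.4,0,-0.5,0,0,0,-1],[-0.5,0,-0.9,0,0,0,-1]]]'

```text
time: 12.25
position: [0.5556, -0.2425, 0.3213]
tool_rot: [-2.171, -2.266, 0.004]
ft_force: [0.7, 0.3, 0.0]
grip_width: 0.005
grip_force: 0.0
```

play_rows --increments '[[[-0.3,0,-0.2,0,0,0,-1],[-0.6,0,-0.3,0,0,0,-1],[-0.9,0,-0.3,0,0,0,-1],[-0.9,0,-0.3,0,0,0,-1],[-0.9,0,-0.3,0,0,0,-1]]]'

```text
time: 12.75
position: [0.5598, -0.3331, 0.3516]
tool_rot: [-2.175, -2.265, 0.001]
ft_force: [0.6, 1.0, 0.4]
grip_width: 0.002
grip_force: 0.0
```

```bash
python3 - <<'E'
from h import *
s=ctrl.get_state();print(s["time"],s["position"],s["ft_force"])
im=ctrl.get_image("top");sc=ctrl.get_image("scene")
cv2.imwrite("pics/end.png",cv2.resize(np.hstack([im,sc])[:,:,::-1],(800,300),interpolation=cv2.INTER_AREA))
E
```

```text
12.75 [ 0.5598 -0.3331  0.3516] [0.5712 0.9602 0.4153]
```

View pics/end.png

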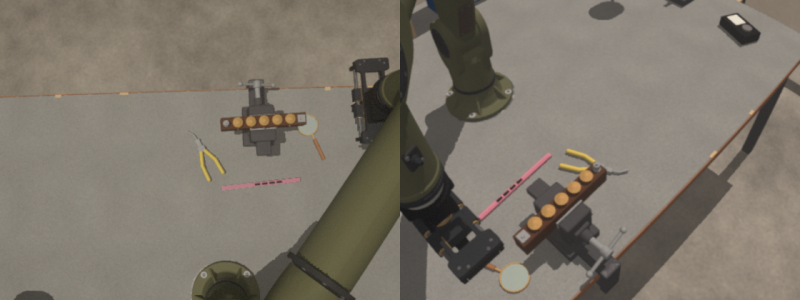

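The picture shows the arm drawn back and clear, the five plungers visible, and the pliers, magnifier and tube where they were.

```bash
python3 -c "
from bench import ctrl
print(ctrl.close_job())"
```

```text
the job is handed in; nothing more can be done
None
```

The job is handed in: I swept all five plungers in order from the post to the lug, each at about 2 N (roughly 3–4.5 mm dip), and the arm is drawn back touching nothing, with the plungers released and the pliers, magnifier and chip tube where they lay.

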